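# Push home the locked pull handle of a trolley case

## Robot

A 6-joint arm with a two-finger parallel gripper is mounted at the origin on the work surface. World frame = base frame: x ahead of the robot, y to its left, z up, the work surface at z = 0. Lengths are in mm, angles in rad, forces in N, time in s.
With the tool pointing down it reaches from about 275 to 1000 mm from the base axis. Payload 8.4 kg.
Tool frame: the origin (TCP) lies between the finger pads; the fingertips stand r.finger_overhang ahead of it and the grasp point (between the pads) is the TCP (r.finger_overhang is the distance from the TCP to the fingertips, in mm); z points along the fingers, y is the line along which they close (so a half turn about z gives the same grasp; the last joint's range is limited). The gripper opens to 85 mm and grips with 20 to 120 N. Pads are 22 mm wide; open, the fingers measure 114 mm over their backs; the gripper's body (76 mm by 85 mm) begins 54 mm behind the grasp point. The pads swing forward as they close: fully open they stand 13 mm farther back than shut.
Start: joints at [1.215, 0.353, 1.633, -0, 1.155, -0.002], TCP at [216.539, 586.292, 250.281] pointing down, gripper open.
Joint ranges: [-2.63, 2.63], [-0.92, 2.1], [0.06, 2.66], [-1.3, 4.44], [0, 2.69], [-3.02, 3.02]. Speed limits (rad/s): [2.22, 2.22, 2.79, 3.14, 3.14, 3.14].

## Interface

Orientations are given as [roll, pitch, yaw] about the fixed x, y, z axes, in that order (R = Rz(yaw) Ry(pitch) Rx(roll)).
In Python, from rig import r, cams, sign_off gives the robot as it stands.
- The arm moves only by the shell command python3 -m crank 'ROWS' [FORCE]. ROWS is JSON, a list of rows, each a list of 7 numbers: the shift along the tool's x, y, z in m, then the turn, a rotation vector about the tool's x, y, z in rad, then the closure, from 0 (fully open) to 1 (shut). In form: [[dx, dy, dz, ax, ay, az, gripper], ...]. A call has 1 to 5 rows; each row is the pose to reach, as a shift and turn from the pose commanded when the call began, along the tool's axes at that moment; what a row does not reach only later rows make up. A row lasts 1/10 s, in which the tool goes at most 50 mm and 8.59 degrees, less where a joint would pass 70% of its speed; a pose out of reach is approached as far as the arm can. A call with a gripper value outside its range is refused whole. The fingers move at their own pace and stop on an object; FORCE is the grip in N (left out, the last holds). Time passes only in rows, so rows that repeat a pose let the fingers close. It gives the time, the measured TCP pose, the force, the opening and the grip force at its end, in the units of the state.
- r.sense(): the state, without advancing time (a new reading comes with each control period).
- cams.grab_frame(name): name is "scene" or "top" or "wrist"; returns a dict with "image" (420x560x3 uint8, red, green, blue), "fx", "fy", "cx", "cy" (pixels), "D" ([k1, k2, p1, p2, k3] as OpenCV has them; the pictures are not rectified), "position" and "orientation" of the camera in the world. Camera axes: x right, y down, z forward; pixel columns grow to the right and rows downward; lengths in mm; the calibration is good to about 2 mm. A picture is of the moment at which its call begins. There is no depth.
- sign_off(): hands the job in; it is judged then, once.
The state is a dict: "clock": time; "qpos": joint angles; "qvel": joint speeds; "joint_efforts": joint torques, N m; "eef_pos": TCP position; "tcp_rot": TCP orientation; "contact_force": force on the tool from outside, world axes, zero at the start; "wrist_torque": the same for the moment, N m; "opening": opening from 0.0 (shut) to 1.0 (fully open); "grasp_force": force on a finger pad.
Only numpy, scipy, OpenCV 4.12 (cv2) and the standard library are available. Lean on these libraries where they do the work, as an engineer would, in place of code of your own. Each camera call takes 0.05 s, during which the arm holds its last target. There are 200 camera calls.

## Task

The trolley case lies on its front with its pull handle drawn out and locked. With a fingertip press down the release button in the handle's grip and, keeping it held down, push the handle all the way into the case until it stops, then let go so that the button springs up and the handle is locked in. Nothing is to be picked up: do not shove, tip or lift the case or press it hard, and leave the other things on the table where they are.

Things in the scene. Friction and masses are not known exactly. Their poses are not given: they have to be found in the camera images.
- case: Small hard-shell trolley case, packed (7 to 9.5 kg, loose, stays by its weight), lying on its front panel, back panel up: 400 long x 290 wide x 200 high (up to 206 at the ribs). Origin: centre of its underside on the table. x runs along its length: the handle comes out of the end at x = -200; the wheels at the other end stick out to x = +238. z is up.
- handle_slot (a point): Point on the case, on its centre line in the plane of the handle end, 178 above the table: middle of the mouth of the cup that takes the grip. The cup is 36 deep, 180 wide and open to the end and to the top. Axes as the case's.
- pull_handle (a joint): How far the handle is drawn out of the case, m: 0 = fully home against its stop, grip inside the cup; 0.24 = fully out. It slides along the case's x; pushing in is towards the case's +x. While the button is up a latch holds it, with 1.5 mm play either way, at catches every 12 mm, the first at 0. With the button down it slides against about 3 N.
- grip_mid (a point): Centre of the handle's grip, 178 above the table; moves with the handle, axes as the case's. The grip is a black bar 140 long across the case and 32 wide, flat top 188 above the table, on two aluminium tubes 100 apart. On the case side of the button a ridge, 70 long, 9 thick, rises to 202 above the table; a fingertip on the button can push against it.
- release_button (a joint): How far the release button is pressed, m: 0 = up, 0.008 = fully down. It takes 1.5 N to start and 5 N when fully down, frees the latch from 0.0055 on, and springs up when let go. Let go between two catches, it stays part-way down until the handle reaches the next one.
- button_top (a point): Centre of the upper face of the release button, a ribbed grey key in the middle of the grip, 44 long across the case, 21 wide along it; moves with handle and button, axes as the case's. Up, it stands 198 above the table, 10 over the grip's flat top; fully down, 2 over it. The grip's ridge begins 11.5 from this point on the case side; the outer side is free.
- coin_bowl: Bystander: steel bowl heaped with coins, 150 across, 48 high. Origin under its centre on the table.
- tea_glass: Bystander: open tea glass, 64 across, 85 high. Origin under its centre on the table.
- calculator: Bystander: black pocket calculator, 145 x 85 x 15 thick, lying flat. Origin under its centre on the table.
- padlock: Bystander: brass padlock lying flat, body 38 x 40 x 16 thick, steel shackle. Origin under its centre on the table.
- tape_roll: Bystander: roll of brown packing tape lying flat, 104 across, 48 high. Origin under its centre on the table.
- coin_tin: Bystander: closed plain metal tin, 60 across, 70 high. Origin under its centre on the table.
- wallet: Bystander: brown leather wallet, 110 x 90 x 22 thick. Origin under its centre on the table.
- loupe: Bystander: small black hand lens lying flat, lens 48 across, handle 75 long, 12 thick. Origin under its centre on the table.

How it is judged (in metres and radians):
On the way, in this order (a step that is already met when the one before it is completed fails the run):
1. the button is pressed down while the handle is still where it was left (value of joint release_button above 0.0055 m and value of joint pull_handle above 0.13 m), for 0.1 s.
2. the handle comes home with the button held down (value of joint release_button above 0.0045 m and value of joint pull_handle below 0.01 m), for 0.04 s.
At the end, for the whole second after the job is handed in: The handle is home (within 4 mm of its stop), the button is up again (within 2 mm), so that it is locked, and the case lies flat at rest within 25 mm of where it lay (value of joint pull_handle below 0.004 m and value of joint release_button below 0.002 m and distance of case from where it was at the start of the episode below 0.025 m and angle between case's own z axis and vertical below 0.03 rad and linear speed of case below 0.01 m/s); the robot touches nothing.
It fails at once if one of the other loose things is knocked, dragged or lifted more than 25 mm from its place (distance of any of coin_bowl, tea_glass, calculator, padlock, tape_roll, coin_tin, wallet, loupe from where it was at the start of the episode above 0.025 m).
It fails at once if the case is shoved more than 25 mm, lifted or tipped (distance of case from where it was at the start of the episode above 0.025 m or angle between case's own z axis and vertical above 0.08 rad).
It fails at once if the handle, button or case is pressed with more than 80 N (contact force between the fingers and case above 80 N).
It also fails if it takes over 40 s, if anything falls off the work surface, if the arm or the gripper's body presses on something with over 40 N, if the wrist force passes 120 N, or if a joint passes its speed limit or range.

## Working session

There is one attempt and no reset: what is moved stays moved. The work goes in short steps, Python scripts to look and compute and a shell command to move; the robot and the scene stay as the last step left them, time stands still between calls to the robot, and variables do not carry over. Pictures are saved under pics/ and viewed, at most 10 in all, crops included, and the job is handed in when it is done.

```bash
mkdir -p pics; python3 - <<'E'
from rig import r,cams
import cv2,pickle
f={}
for n in("scene","top"):
    f[n]=cams.grab_frame(n); cv2.imwrite(f"pics/{n}0.png",f[n]["image"][:,:,::-1]); print({k:v for k,v in f[n].items() if k!="image"})
pickle.dump(f,open("f0.pkl","wb")); print(r.sense(), r.finger_overhang)
E
```

```text
{'fx': 514.2683857986281, 'fy': 514.2683857986281, 'cx': 272.9547216145362, 'cy': 212.34039538670598, 'D': array([-0.05386132,  0.        ,  0.        ,  0.        ,  0.        ]), 'position': array([1294.64109033,  -94.01529913, 1155.53632097]), 'orientation': array([-2.50245356,  0.01119365,  1.52611614])}
{'fx': 385.9227221389305, 'fy': 385.9227221389305, 'cx': 280.76574103521335, 'cy': 206.15816124770248, 'D': array([-0.03588256,  0.        ,  0.        ,  0.        ,  0.        ]), 'position': array([ 415.92394112,  -47.72190251, 1190.31496232]), 'orientation': array([-3.02652298, -0.00795857, -1.55314812])}
{'clock': 0.1, 'qpos': array([ 1.21460338e+00,  3.53596578e-01,  1.63408334e+00, -1.43322608e-05,
        1.15519698e+00, -2.39530754e-03]), 'qvel': array([-0.00182985, -0.00106342, -0.00176113,  0.00031931,  0.00088881,
       -0.00061563]), 'joint_efforts': array([-1.39078365e-03, -6.06358266e+01, -3.42817640e+01, -1.09829609e-04,
        3.99910205e-03, -8.41456057e-06]), 'eef_pos': array([216.39495142, 585.89837172, 249.61560429]), 'tcp_rot': array([-3.14030839e+00,  1.00286048e-05,  2.78780082e+00]), 'contact_force': array([-0.07423838,  0.23525038, -0.73993375]), 'wrist_torque': array([-0.03015519, -0.00889499,  0.00664119]), 'grasp_force': 0.0, 'opening': 1.0027126863490996} 19.0
```

View pics/scene0.png

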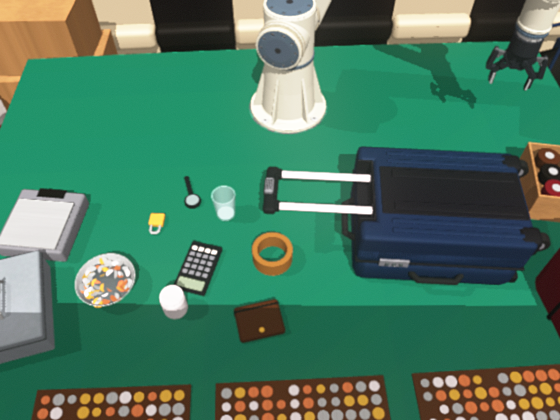

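View pics/top0.png

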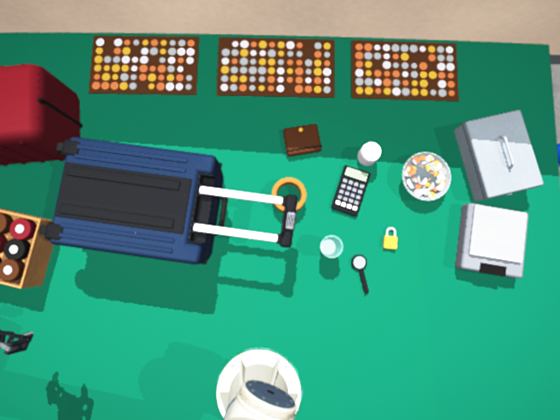

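The scene view shows the grip at about (271,188) with its grey button in the middle. The top view shows the grip at about (289,220), and two white tubes running to the case at (200,190) and (193,228). Next I'll measure the tubes (direction) and the button.

```bash
cat > h.py <<'E'
import numpy as np,cv2
from scipy.spatial.transform import Rotation as R
def onz(f,uv,z):
    K=np.array([[f["fx"],0,f["cx"]],[0,f["fy"],f["cy"]],[0,0,1]])
    n=cv2.undistortPoints(np.array(uv,float).reshape(-1,1,2),K,f["D"]).reshape(-1,2)
    d=np.c_[n,np.ones(len(n))]@R.from_euler("xyz",f["orientation"]).as_matrix().T
    p=f["position"]; return (p+d*((z-p[2])/d[:,2])[:,None])
E
python3 - <<'E'
from h import *; import pickle
F=pickle.load(open("f0.pkl","rb"))
rois={"top":(195,180,292,248),"scene":(260,165,375,220)}
for n,(x0,y0,x1,y1) in rois.items():
    f=F[n]; im=f["image"].astype(int); c=im[y0:y1,x0:x1]
    m=((c.min(2)>170)).astype(np.uint8)
    k,l,s,ce=cv2.connectedComponentsWithStats(m)
    for i in range(1,k):
        if s[i,4]<150: continue
        ys,xs=np.where(l==i); P=onz(f,np.c_[xs+x0,ys+y0],178)[:,:2]
        v=cv2.fitLine(P.astype(np.float32),cv2.DIST_L2,0,.01,.01).ravel()
        t=(P-v[2:])@v[:2]
        print(n,s[i],"dir",np.degrees(np.arctan2(v[1],v[0])),"ends",v[2:]+v[:2]*t.min(),v[2:]+v[:2]*t.max())
    # grip dark / button grey
for n,(x0,y0,x1,y1) in {"top":(270,190,305,252),"scene":(255,162,290,217)}.items():
    f=F[n]; c=f["image"][y0:y1,x0:x1]; ci=c.astype(int)
    dk=(ci.max(2)<75).astype(np.uint8); gr=((ci.max(2)-ci.min(2)<25)&(ci.max(2)>75)&(ci.max(2)<165)).astype(np.uint8)
    for nm,m,z in(("dark",dk,190),("grey",gr,198)):
        k,l,s,ce=cv2.connectedComponentsWithStats(m)
        for i in range(1,k):
            if s[i,4]>20: print(n,nm,s[i],ce[i]+[x0,y0],onz(f,[ce[i]+[x0,y0]],z))
a=cv2.resize(F["top"]["image"][190:255,190:310],None,fx=6,fy=6,interpolation=2)
b=cv2.resize(F["scene"]["image"][162:217,255:385],None,fx=6,fy=6,interpolation=2)[:, :720]
cv2.imwrite("pics/crop.png",np.vstack([a,b])[:600*2:,:,::-1][::1][:, :])
E
python3 -c "
import cv2;i=cv2.imread('pics/crop.png');print(i.shape);cv2.imwrite('pics/crop2.png',cv2.resize(i,None,fx=.82,fy=.82))"
```

```text
top [  4   6  84  19 676] dir 83.26359 ends [548.70010798 -57.31388698] [574.90263336 164.52096666]
top [  0  43  83  19 680] dir 83.20663 ends [449.07753191 -46.06693485] [475.04663236 171.93120467]
scene [ 22   5  89  12 659] dir 83.39845 ends [448.54001426 -44.941964  ] [473.88465399 174.05383316]
scene [ 19  37  94  12 735] dir 83.40534 ends [548.22642315 -57.56896756] [573.71211346 162.87754703]
top dark [  8   5  19  52 445] [287.13483146 220.42022472] [[494.66970869 -70.84925116 190.        ]]
top grey [15 21 11 19 51] [289.94117647 220.23529412] [[494.64969601 -77.8924243  198.        ]]
scene dark [  8   5  19  47 475] [271.78736842 191.64842105] [[514.97143992 -72.79384472 190.        ]]
scene grey [  9  15  11  17 142] [268.93661972 184.48591549] [[498.83368088 -78.89032736 198.        ]]
(720, 720, 3)
```

View pics/crop2.png

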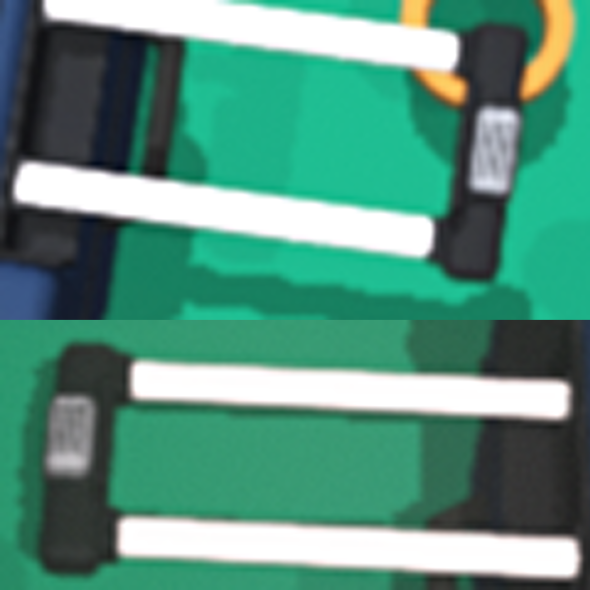

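The crop shows the button centred near (290.6,220.7) in the top view and (269.4,185.4) in the scene view. The tube midline and both views agree on about (495.5,-79), with case yaw near 83.3°. I'll lift with the fingers shut, then get the shift to a hover point.

```bash
cat > go.py <<'E'
import sys,numpy as np; from rig import r; from scipy.spatial.transform import Rotation as R
x,y,z,yaw=map(float,sys.argv[1:5]); s=r.sense(); A=R.from_euler("xyz",s["tcp_rot"]); B=R.from_euler("xyz",[np.pi,0,np.radians(yaw)])
print("shift m",np.round(A.inv().apply(np.array([x,y,z])-s["eef_pos"])/1000,4),"rot",np.round((A.inv()*B).as_rotvec(),4),"pos",s["eef_pos"].round(1),"F",s["contact_force"].round(1),"t",s["clock"])
E
python3 - <<'E'
from h import *; import pickle
F=pickle.load(open("f0.pkl","rb"))
print(onz(F["top"],[[290.6,220.7]],198),onz(F["scene"],[[269.4,185.4]],198))
E
python3 -m crank '[[0,0,-0.04,0,0,0,1],[0,0,-0.08,0,0,0,1],[0,0,-0.1,0,0,0,1],[0,0,-0.1,0,0,0,1]]' 40; python3 go.py 495.5 -79 300 83.3
```

```text
[[493.47973416 -79.6090083  198.        ]] [[501.75821595 -77.88740415 198.        ]]
clock: 0.5
eef_pos: [217.0, 587.5, 353.7]
tcp_rot: [3.136, 0.0, 2.788]
contact_force: [0.5, -0.1, 0.4]
opening: 0.33
grasp_force: 0.0
shift m [-0.4922 -0.529   0.0509] rot [ 0.0046 -0.0036  1.3339] pos [217.  587.5 353.7] F [ 0.5 -0.1  0.4] t 0.5
```

```bash
python3 -m crank '[[-0.49,-0.53,0,0,0,1.334,1],[-0.49,-0.53,0,0,0,1.334,1],[-0.49,-0.53,0,0,0,1.334,1],[-0.49,-0.53,0,0,0,1.334,1],[-0.49,-0.53,0,0,0,1.334,1]]'; python3 go.py 495.5 -79 340 83.3
```

```text
clock: 1.0
eef_pos: [312.0, 353.0, 348.9]
tcp_rot: [-3.14, 0.001, 2.032]
contact_force: [0.3, 0.6, 1.1]
opening: -0.005
grasp_force: 0.0
shift m [-0.4685 -0.028   0.0094] rot [-0.0014  0.0013  0.5784] pos [312.  353.  348.9] F [0.3 0.6 1.1] t 1.0
```

```bash
python3 -m crank '[[-0.469,-0.028,0,0,0,0.578,1],[-0.469,-0.028,0,0,0,0.578,1],[-0.469,-0.028,0,0,0,0.578,1],[-0.469,-0.028,0,0,0,0.578,1],[-0.469,-0.028,0,0,0,0.578,1]]'; python3 go.py 495.5 -79 300 83.3
```

```text
clock: 1.5
eef_pos: [410.9, 123.6, 349.3]
tcp_rot: [-3.14, 0.0, 1.455]
contact_force: [0.9, 0.2, -0.3]
opening: -0.003
grasp_force: 0.0
shift m [-0.1915  0.1074  0.0492] rot [-0.0011  0.0005  0.0016] pos [410.9 123.6 349.3] F [ 0.9  0.2 -0.3] t 1.5
```

```bash
python3 -m crank '[[-0.19,0.107,0,0,0,0,1],[-0.19,0.107,0,0,0,0,1],[-0.19,0.107,0,0,0,0,1],[-0.19,0.107,0,0,0,0,1],[-0.192,0.107,0.049,0,0,0,1]]'; python3 -m crank '[[0,0,0,0,0,0,1],[0,0,0,0,0,0,1]]'; python3 go.py 495.5 -79 250 83.3
python3 - <<'E'
from rig import cams; import cv2,pickle
f={n:cams.grab_frame(n) for n in("wrist","top","scene")}; pickle.dump(f,open("f1.pkl","wb"))
cv2.imwrite("pics/w1.png",f["wrist"]["image"][:,:,::-1]); print({k:v for k,v in f["wrist"].items() if k!="image"})
E
```

```text
clock: 2.0
eef_pos: [500.0, -80.1, 307.1]
tcp_rot: [3.132, 0.001, 1.457]
contact_force: [1.4, 0.1, -0.5]
opening: -0.001
grasp_force: 0.0
clock: 2.2
eef_pos: [494.7, -75.9, 302.4]
tcp_rot: [-3.137, -0.001, 1.458]
contact_force: [0.2, 0.2, -0.5]
opening: 0.002
grasp_force: 0.0
shift m [-0.0031  0.0013  0.0524] rot [-0.0042 -0.0005  0.0046] pos [494.7 -75.9 302.4] F [ 0.2  0.2 -0.5] t 2.2
{'fx': 303.8889790421917, 'fy': 303.8889790421917, 'cx': 280.31399040662876, 'cy': 204.2093393495164, 'D': array([-0.05905619,  0.        ,  0.        ,  0.        ,  0.        ]), 'position': array([503.60272584,   2.73743392, 426.02517269]), 'orientation': array([ 2.82575668,  0.00451893, -0.11246144])}
```

View pics/w1.png

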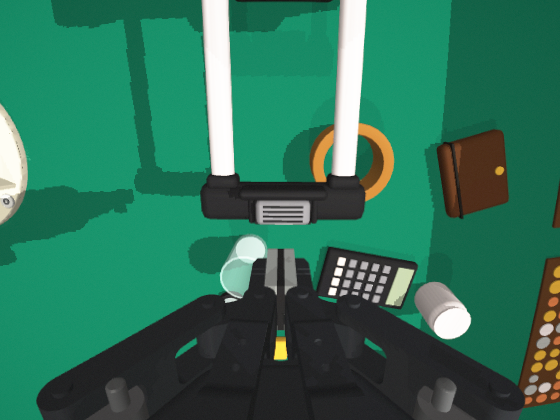

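The wrist picture shows the button's upper face at about (283,211), the ridge on its upper side at row ~190, and the shut fingertips at (281,260). Now I'll compute the button position from this view.

```bash
python3 - <<'E'
from h import *; import pickle
F=pickle.load(open("f1.pkl","rb")); f=F["wrist"]; im=f["image"].astype(int)
x0,y0,x1,y1=245,194,325,230; c=im[y0:y1,x0:x1]
m=((c.max(2)-c.min(2)<25)&(c.min(2)>80)).astype(np.uint8); m=cv2.morphologyEx(m,cv2.MORPH_CLOSE,np.ones((5,5)))
k,l,s,ce=cv2.connectedComponentsWithStats(m)
for i in range(1,k):
    if s[i,4]>50:
        b=s[i]; print(b, ce[i]+[x0,y0]); print(onz(f,[ce[i]+[x0,y0],[b[0]+x0,b[1]+y0],[b[0]+b[2]-1+x0,b[1]+y0],[b[0]+x0,b[1]+b[3]-1+y0],[b[0]+b[2]-1+x0,b[1]+b[3]-1+y0]],198))
# tube centre line near grip and at far end, z178
g=im
for row in(40,100,160):
    w=np.where(im[row,195:375].min(1)>170)[0]+195; a=w[w<285]; b=w[w>285]
    print(row,onz(f,[[a.mean(),row],[b.mean(),row]],178)[:,:2].mean(0), (a.mean(),b.mean()))
print(onz(f,[[283,183],[283,199]],202))
E
```

```text
[  11    6   54   25 1305] [282.72183908 211.80306513]
[[495.40764286 -77.7203153  198.        ]
 [475.60292292 -65.61113222 198.        ]
 [517.01370012 -70.22843664 198.        ]
 [472.81921093 -85.71990308 198.        ]
 [515.33437989 -90.44614365 198.        ]]
40 [510.67598864  49.56028765] (np.float64(216.5), np.float64(352.0))
100 [505.60483163   6.89420454] (np.float64(219.0), np.float64(348.5))
160 [500.05195532 -39.92302372] (np.float64(222.0), np.float64(344.5))
[[498.30513145 -53.30207096 202.        ]
 [496.91433779 -65.92243613 202.        ]]
```

```bash
python3 go.py 494.9 -81.9 225 83.3; python3 -m crank '[[-0.006,0.001,0.04,-0.004,0,0.004,1],[-0.006,0.001,0.077,-0.004,0,0.004,1],[-0.006,0.001,0.077,-0.004,0,0.004,1],[-0.006,0.001,0.077,-0.004,0,0.004,1],[-0.006,0.001,0.077,-0.004,0,0.004,1]]';python3 go.py 494.9 -81.9 217 83.3
```

```text
shift m [-0.007  -0.0007  0.0801] rot [ 0.0016 -0.0002  0.0071] pos [496.2 -75.  305.1] F [-0.4 -1.1 -0.4] t 2.35
clock: 2.85
eef_pos: [497.7, -81.7, 229.4]
tcp_rot: [3.134, 0.0, 1.457]
contact_force: [1.0, -0.4, 0.7]
opening: 0.003
grasp_force: 0.0
shift m [-0.0005 -0.0028  0.0124] rot [0.0075 0.0001 0.0027] pos [497.7 -81.7 229.4] F [ 1.  -0.4  0.7] t 2.85
```

```bash
python3 -m crank '[[0,0,0,0,0,0,1],[0,0,0,0,0,0,1],[0,0,0.004,0,0,0,1],[0,0,0.008,0,0,0,1],[0,0,0.008,0,0,0,1]]';python3 go.py 494.9 -81.9 209 83.3
```

```text
clock: 3.35
eef_pos: [495.8, -82.0, 218.2]
tcp_rot: [3.139, -0.0, 1.456]
contact_force: [-0.0, 0.3, 0.1]
opening: -0.0
grasp_force: 0.0
shift m [-0.0001 -0.0009  0.0092] rot [ 0.0028 -0.0001  0.0018] pos [495.8 -82.  218.2] F [-0.   0.3  0.1] t 3.35
```

Position is good, so I'll press slowly.

```bash
python3 -m crank '[[0,0,0.002,0,0,0,1],[0,0,0.004,0,0,0,1],[0,0,0.006,0,0,0,1],[0,0,0.007,0,0,0,1],[0,0,0.007,0,0,0,1]]';python3 -m crank '[[0,0,0.001,0,0,0,1],[0,0,0.0015,0,0,0,1],[0,0,0.0015,0,0,0,1]]'
```

```text
clock: 3.85
eef_pos: [496.3, -82.0, 211.9]
tcp_rot: [3.138, 0.0, 1.456]
contact_force: [-0.8, 0.4, 3.1]
opening: 0.002
grasp_force: 1.8
clock: 4.15
eef_pos: [496.3, -82.0, 210.4]
tcp_rot: [3.138, 0.0, 1.456]
contact_force: [-1.8, -0.2, 4.8]
opening: -0.001
grasp_force: 2.1
```

```bash
python3 -m crank '[[0,0,0.001,0,0,0,1],[0,0,0.0015,0,0,0,1],[0,0,0.0015,0,0,0,1]]';python3 -m crank '[[0,0,0.001,0,0,0,1],[0,0,0.001,0,0,0,1],[0,0,0.001,0,0,0,1]]'
```

```text
clock: 4.45
eef_pos: [496.3, -82.0, 209.0]
tcp_rot: [3.138, 0.0, 1.456]
contact_force: [-2.3, -0.7, 5.4]
opening: -0.002
grasp_force: 2.7
clock: 4.75
eef_pos: [496.4, -82.0, 208.8]
tcp_rot: [3.137, 0.0, 1.456]
contact_force: [-5.6, 0.8, 14.7]
opening: -0.002
grasp_force: 7.3
```

```bash
python3 -m crank '[[0.002,0,0,0,0,0,1],[0.005,0,0,0,0,0,1],[0.009,0,0,0,0,0,1],[0.014,0,0,0,0,0,1],[0.02,0,0,0,0,0,1]]';python3 -m crank '[[0.006,0,0,0,0,0,1],[0.012,0,0,0,0,0,1],[0.018,0,0,0,0,0,1],[0.024,0,0,0,0,0,1],[0.030,0,0,0,0,0,1]]'
```

```text
clock: 5.25
eef_pos: [498.6, -62.5, 208.8]
tcp_rot: [3.137, 0.001, 1.456]
contact_force: [-5.9, -2.8, 14.5]
opening: 0.001
grasp_force: 7.3
clock: 5.75
eef_pos: [502.1, -32.4, 208.8]
tcp_rot: [3.137, 0.001, 1.456]
contact_force: [-4.0, -2.6, 14.6]
opening: -0.001
grasp_force: 7.2
```

```bash
for i in 1; do python3 -m crank '[[0.007,0,0,0,0,0,1],[0.014,0,0,0,0,0,1],[0.021,0,0,0,0,0,1],[0.028,0,0,0,0,0,1],[0.035,0,0,0,0,0,1]]';python3 -m crank '[[0.007,0,0,0,0,0,1],[0.014,0,0,0,0,0,1],[0.021,0,0,0,0,0,1],[0.028,0,0,0,0,0,1],[0.035,0,0,0,0,0,1]]'; done
python3 - <<'E'
from rig import cams; import cv2,pickle
f={n:cams.grab_frame(n) for n in("top","wrist")}; pickle.dump(f,open("f2.pkl","wb"))
cv2.imwrite("pics/t2.png",cv2.resize(f["wrist"]["image"],(420,315))[:,:,::-1]);
cv2.imwrite("pics/t2.png",cv2.hconcat([cv2.resize(f["wrist"]["image"],(400,300)),cv2.resize(f["top"]["image"][150:270,150:310],(400,300))])[:,:,::-1])
E
```

```text
clock: 6.25
eef_pos: [506.2, 2.4, 208.8]
tcp_rot: [3.137, 0.001, 1.456]
contact_force: [-5.1, -3.0, 13.7]
opening: -0.002
grasp_force: 7.1
clock: 6.75
eef_pos: [510.3, 37.3, 208.9]
tcp_rot: [3.137, 0.0, 1.456]
contact_force: [-5.2, -2.8, 13.8]
opening: -0.001
grasp_force: 7.0
```

View pics/t2.png

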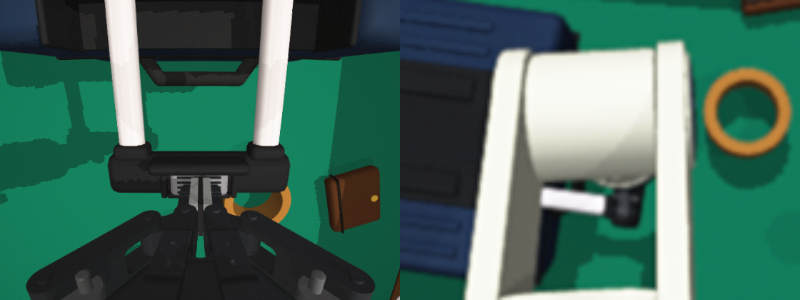

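The pictures show the fingertip on the button against the ridge, with the grip following and straight. By the tube ends, about 110 mm remain.

```bash
python3 -m crank '[[0.007,0,0,0,0,0,1],[0.014,0,0,0,0,0,1],[0.021,0,0,0,0,0,1],[0.028,0,0,0,0,0,1],[0.035,0,0,0,0,0,1]]';python3 -m crank '[[0.007,0,0,0,0,0,1],[0.014,0,0,0,0,0,1],[0.021,0,0,0,0,0,1],[0.028,0,0,0,0,0,1],[0.035,0,0,0,0,0,1]]'
python3 -m crank '[[0.004,0,0,0,0,0,1],[0.008,0,0,0,0,0,1],[0.012,0,0,0,0,0,1],[0.016,0,0,0,0,0,1],[0.020,0,0,0,0,0,1]]'
```

```text
clock: 7.35
eef_pos: [514.3, 72.1, 208.9]
tcp_rot: [3.137, 0.0, 1.456]
contact_force: [-4.7, -2.7, 13.8]
opening: 0.002
grasp_force: 6.9
clock: 7.85
eef_pos: [518.4, 106.9, 208.9]
tcp_rot: [3.137, 0.0, 1.456]
contact_force: [-4.1, -2.1, 13.2]
opening: -0.005
grasp_force: 6.7
clock: 8.35
eef_pos: [520.7, 126.7, 208.9]
tcp_rot: [3.137, -0.0, 1.456]
contact_force: [-4.0, -2.2, 14.3]
opening: 0.001
grasp_force: 6.6
```

```bash
python3 -m crank '[[0.003,0,0,0,0,0,1],[0.006,0,0,0,0,0,1],[0.009,0,0,0,0,0,1],[0.012,0,0,0,0,0,1],[0.014,0,0,0,0,0,1]]'
python3 -m crank '[[0.0015,0,0,0,0,0,1],[0.003,0,0,0,0,0,1],[0.003,0,0,0,0,0,1]]'
```

```text
clock: 8.85
eef_pos: [522.3, 140.7, 208.9]
tcp_rot: [3.137, -0.0, 1.456]
contact_force: [-3.6, -2.1, 12.8]
opening: 0.0
grasp_force: 6.6
clock: 9.15
eef_pos: [522.7, 143.7, 208.9]
tcp_rot: [3.137, -0.0, 1.456]
contact_force: [-4.0, -0.5, 12.9]
opening: 0.001
grasp_force: 6.4
```

```bash
python3 -m crank '[[0.0015,0,0,0,0,0,1],[0.003,0,0,0,0,0,1],[0.003,0,0,0,0,0,1]]'; python3 -m crank '[[0.0015,0,0,0,0,0,1],[0.003,0,0,0,0,0,1],[0.003,0,0,0,0,0,1]]'
```

```text
clock: 9.45
eef_pos: [523.0, 145.8, 208.9]
tcp_rot: [3.137, 0.001, 1.456]
contact_force: [-3.3, -5.6, 12.3]
opening: -0.003
grasp_force: 6.8
clock: 9.75
eef_pos: [523.7, 148.6, 208.9]
tcp_rot: [3.136, 0.001, 1.456]
contact_force: [-3.0, -6.4, 13.2]
opening: 0.006
grasp_force: 6.4
```

```bash
python3 -m crank '[[0.001,0,0,0,0,0,1],[0.002,0,0,0,0,0,1],[0.002,0,0,0,0,0,1]]'; python3 -m crank '[[0.001,0,0,0,0,0,1],[0.0015,0,0,0,0,0,1],[0.0015,0,0,0,0,0,1]]'
python3 - <<'E'
from rig import cams; import cv2,pickle
f=cams.grab_frame("wrist"); pickle.dump(f,open("f3.pkl","wb"))
cv2.imwrite("pics/w3.png",f["image"][:,:,::-1])
E
```

```text
clock: 10.05
eef_pos: [523.7, 149.0, 208.9]
tcp_rot: [3.136, 0.004, 1.457]
contact_force: [-3.4, -16.2, 15.7]
opening: 0.0
grasp_force: 11.5
clock: 10.35
eef_pos: [523.7, 149.1, 208.9]
tcp_rot: [3.136, 0.007, 1.457]
contact_force: [-3.4, -23.2, 17.8]
opening: -0.002
grasp_force: 14.6
```

View pics/w3.png

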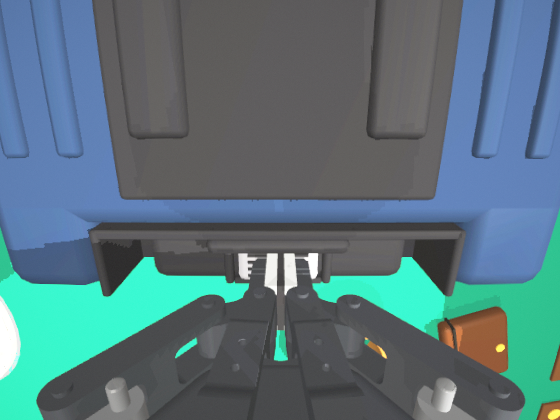

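The wrist view shows the grip inside the cup (grip ends at about (158,255) and (400,255)), with the fingertip against the ridge. Force has risen to 23 N with no motion, so the handle is home. I'll lift straight up.

```bash
python3 -m crank '[[-0.001,0,-0.002,0,0,0,1],[-0.001,0,-0.006,0,0,0,1],[-0.001,0,-0.012,0,0,0,1],[-0.002,0,-0.02,0,0,0,1],[-0.003,0,-0.03,0,0,0,1]]'; python3 -m crank '[[-0.02,0,-0.04,0,0,0,1],[-0.06,0,-0.07,0,0,0,1],[-0.10,0,-0.10,0,0,0,1],[-0.10,0,-0.1,0,0,0,1],[-0.1,0,-0.1,0,0,0,1]]'
python3 - <<'E'
from rig import cams; import cv2,pickle
from h import *
f={n:cams.grab_frame(n) for n in("wrist","scene")}; pickle.dump(f,open("f4.pkl","wb"))
a=f["wrist"]["image"]; b=f["scene"]["image"]
cv2.imwrite("pics/w4.png",cv2.vconcat([cv2.resize(a[40:260,80:480],(545,300)),cv2.resize(b[100:320,180:580][:, :380],(545,300))])[:,:,::-1])
E
```

```text
clock: 10.9
eef_pos: [522.9, 150.1, 238.0]
tcp_rot: [3.138, -0.0, 1.456]
contact_force: [0.1, -0.8, -0.2]
opening: 0.0
grasp_force: 0.0
clock: 11.4
eef_pos: [511.5, 50.4, 339.1]
tcp_rot: [3.135, -0.001, 1.454]
contact_force: [0.0, 0.1, 0.0]
opening: 0.002
grasp_force: 0.0
```

View pics/w4.png

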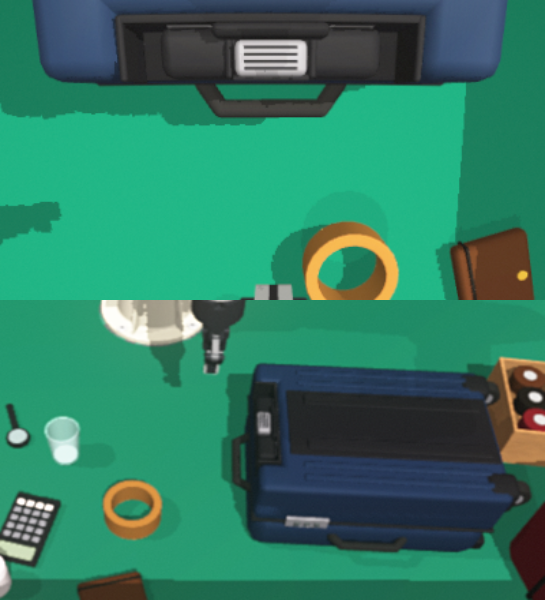

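The pictures show the grip inside the cup, the button at about (270,57) in the crop, and the case and other things in place. A quick check that the button is up, and of the case position:

```bash
python3 - <<'E'
from h import *; import pickle
F=pickle.load(open("f4.pkl","rb")); F3=pickle.load(open("f0.pkl","rb"))
def btn(f,x0,y0,x1,y1,th):
    c=f["image"][y0:y1,x0:x1].astype(int); m=((c.min(2)>th)).astype(np.uint8); m=cv2.morphologyEx(m,cv2.MORPH_CLOSE,np.ones((3,3)))
    k,l,s,ce=cv2.connectedComponentsWithStats(m); i=1+s[1:,4].argmax(); return s[i],ce[i]+[x0,y0]
for n,b in(("wrist",(240,60,320,105,110)),("scene",(352,170,385,205,100))):
    s,c=btn(F[n],*b); print(n,s,c,[onz(F[n],[c],z)[0].round(1) for z in(190,198)])
a,b=(cv2.cvtColor(g["scene"]["image"],cv2.COLOR_RGB2GRAY)[130:290,400:550].astype(np.float32) for g in(F3,F))
print("case px shift",cv2.phaseCorrelate(a,b))
E
```

```text
wrist [  12    9   54   27 1370] [278.47372263  81.77810219] [array([521.8, 148.4, 190. ]), array([521.8, 147.8, 198. ])]
scene [  8  12   9  16 124] [363.60483871 189.91129032] [array([521.4, 149. , 190. ]), array([527.8, 147. , 198. ])]
case px shift ((0.010921825203595859, -0.011202233652639393), 0.9773189369837443)
```

```bash
python3 - <<'E'
from h import *; import pickle
F=pickle.load(open("f4.pkl","rb"));G=pickle.load(open("f0.pkl","rb"))
ims=[]
for f,(x,y) in((G["scene"],(269,185)),(F["scene"],(364,190))):
    c=f["image"][y-14:y+15,x-14:x+15]; ims.append(cv2.resize(c,(350,350),interpolation=0))
# predicted button-top corners for up/down, scene + wrist
from scipy.spatial.transform import Rotation as R
def pix(f,P):
    M=R.from_euler("xyz",f["orientation"]).as_matrix(); K=np.array([[f["fx"],0,f["cx"]],[0,f["fy"],f["cy"]],[0,0,1]])
    return cv2.projectPoints(np.array(P,float),cv2.Rodrigues(M.T)[0],-M.T@f["position"],K,f["D"])[0][:,0]
for nm,f,c in(("s0",G["scene"],(495.4,-77.9)),("s4",F["scene"],(521.8,148))):
    print(nm,[pix(f,[[*c,z]])[0].round(1) for z in(198,190)])
u=np.array([.993,-.117])*22
for nm,f,c in(("w4",F["wrist"],np.array([521.8,148])),):
    print(nm,[np.linalg.norm(np.subtract(*pix(f,[[*(c-u),z],[*(c+u),z]]))).round(2) for z in(198,190)])
cv2.imwrite("pics/cmp.png",np.hstack(ims)[:,:,::-1])
E
```

```text
s0 [array([269.3, 183.4]), array([269.3, 185.5])]
s4 [array([363.7, 188. ]), array([363.2, 190.1])]
w4 [np.float64(53.84), np.float64(52.23)]
```

View pics/cmp.png

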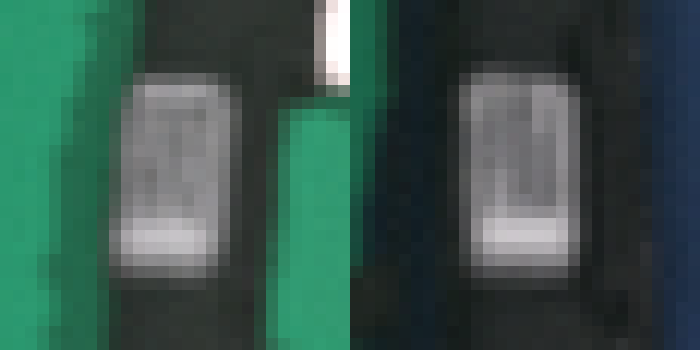

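The two scene crops show the same bright side wall of the button, about 4 px tall, at rows ~220-275 both before (left) and after (right). The wrist view's 54 px width also matches the raised height, so the button is up.

```bash
python3 -c "
from rig import sign_off
print(sign_off())"
```

```text
the job is handed in; nothing more can be done
None
```

I pressed the button and held it down while pushing the handle to its stop, then let go; the pictures show the button up, the handle in and the case unmoved, and the job is handed in (no verdict was returned).

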